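# Swing the hot-air holder over the chip

### The job

At the rework station the upper swing arm, with the round magnifier lens, hangs over the circuit board. Push that arm aside with a finger, towards the side away from the lower arm, until no part of it hangs over the heater box any more; then push the lower arm round with a finger until its empty ring is centred above the large square chip, so that from above the whole chip is seen inside the ring. Push the arms gently round their post without lifting them, leave the lens clear of the heater, do not touch the heater or the board, leave the other things on the bench where they are, and finish with the hand clear.

Things in the scene. Friction and masses are not known exactly. Their poses are not given: they have to be found in the camera images.
- post (a point): Top centre of the upright steel post (20 mm diameter, 170 mm tall, on a round steel base of 160 mm diameter, 14 mm high, fixed to the bench). Both arms turn about this vertical axis. At joint value 0 an arm points along the -x axis of this frame.
- lens_arm (a joint): Angle of the upper arm about the post, rad, growing anticlockwise seen from above. At 0 the arm points along the -x axis of post, roughly towards the robot. Stops at -1.4 and +0.4. Starts over the heater at -0.15 to 0.15; swings clear towards falling values.
- lens_arm_sleeve: Bush carrying the upper arm on the post; origin on the post axis, 144 mm above the bench, does not turn. The arm: black bar 18 mm wide, vertical sides, straight out from the post axis to 134 mm (then the lens), from 136 to 152 mm above the bench. Stays where left: friction needs about 2.3 N pushed 110 mm from the axis. Would slide up the post if lifted.
- lens_center (a point): Centre of the magnifier lens at the end of the upper arm, 170 mm from the post axis, 144 mm above the bench: a glass disc in a black round frame, 80 mm outer diameter, 14 mm high.
- holder_arm (a joint): Angle of the lower arm about the post, same zero and sense as lens_arm. Stops at -0.6 and +1.5. Starts at 0.95 to 1.25, off to the robot's right of the heater; swings to the chip under falling values. The arms never meet: they pass one above the other.
- holder_arm_sleeve: Bush carrying the lower arm on the post; origin on the post axis, 100 mm above the bench, does not turn. The arm: black bar 18 mm wide, vertical sides, straight out from the post axis to 140 mm (then the ring), from 92 to 108 mm above the bench. Stays where left: friction needs about 2.3 N pushed 110 mm from the axis. Would slide up the post if lifted.
- holder_ring (a point): Centre of the empty black hot-air-gun ring at the end of the lower arm, 170 mm from the post axis, 100 mm above the bench: 68 mm outer, 52 mm inner diameter, 20 mm high, open through.
- preheater: Black heater box fixed to the bench, 150 x 150 mm, 45 mm high, with a green circuit board clamped on top between two aluminium bars (highest point 58 mm above the bench). Origin NOT in the box but on the bench at the post axis; the box's centre lies 170 mm from there along its -x axis. Its +y axis points to the side where the lens must go.
- chip (a point): Top centre of the large square black chip, 20 x 20 mm, the largest black part in the middle of the board, 54 mm above the bench, 170 mm from the post axis (so the ring's circle passes exactly over it).
- flux_jar: Loose amber jar with black lid, 38 mm diameter, 55 mm high, to be left alone. Origin at the centre of its underside.
- parts_box: Loose small cardboard box 50 x 36 x 22 mm, to be left alone. Origin at the centre of its underside.
- cup: Loose white cup, 76 mm diameter, 90 mm high, to be left alone. Origin at the centre of its underside.
- screwdriver: Loose screwdriver with a black handle, 170 mm long, lying flat, to be left alone.
Things that resemble listed ones, but are neither listed nor needed, are in the scene too. There is more than one size of the preheater; the one meant has the size given above.

How it is judged:
On the way, in this order (a step that is already met when the one before it is completed fails the run):
1. the lens is clear of the heater box, on the side away from the lower arm (y of lens_center in the frame of preheater above 0.112 m), for 0.2 s.
2. the ring is centred above the chip while the lens stays clear (horizontal distance between holder_ring and chip below 0.012 m and y of lens_center in the frame of preheater above 0.112 m), for 0.2 s.
At the end, for the whole second after the job is handed in: The lens frame hangs wholly beside the heater box, on the side away from where the lower arm began (lens centre at least 112 mm from the heater's middle line, 3 mm overlap allowed); the ring's centre is within 12 mm horizontally of the chip's centre; both arms are at rest (all of step 2 and velocity of joint holder_arm between -0.03 and 0.03 rad/s and velocity of joint lens_arm between -0.03 and 0.03 rad/s); the robot touches nothing.
It fails at once if an arm is lifted up the post by more than 8 mm (height (world z) of holder_ring above 0.108 m or height (world z) of lens_center above 0.152 m).
It fails at once if an arm is pushed harder than 25 N (contact force between any of the fingers, the arm and holder_arm_sleeve above 25 N or contact force between any of the fingers, the arm and lens_arm_sleeve above 25 N).
It fails at once if the robot touches the heater or the board (contact force between any of the fingers, the arm and preheater above 1 N).
It fails at once if another thing on the bench is moved by more than 15 mm (distance of any of flux_jar, parts_box, cup, screwdriver from where it was at the start of the episode above 0.015 m).
It also fails if it takes over 67 s, if anything falls off the work surface, if the arm or the gripper's body presses on something with over 40 N, if the wrist force passes 120 N, or if a joint passes its speed limit or range.

### The arm

A 7-joint arm with a two-finger parallel gripper is mounted at the origin on the work surface. World frame = base frame: x ahead of the robot, y to its left, z up, the work surface at z = 0. Lengths are in m, angles in rad, forces in N, time in s.
With the tool pointing down it reaches from about 0.425 to 0.875 m from the base axis. Payload 4.7 kg.
Tool frame: the origin (TCP) lies midway between the tips of the shut fingers; the grasp point (between the pads) lies 19 mm behind it; z points along the fingers, y is the line along which they close (so a half turn about z gives the same grasp; the last joint's range is limited). The gripper opens to 87 mm and grips with 3 to 60 N. Pads are 19 mm wide; open, the fingers measure 117 mm over their backs; the gripper's body (75 mm by 190 mm) begins 51 mm behind the grasp point.
Start: joints at [1.184, 0.321, -0.07, 1.45, 0.023, 1.371, -0.057], TCP at [0.254, -0.599, 0.223] pointing down, gripper open.
Joint ranges: [-2.86, 2.86], [-0.3, 2.09], [-1.38, 1.24], [0.06, 2.45], [-1.56, 4.7], [0.09, 2.05], [-2.69, 2.69]. Speed limits (rad/s): [2.57, 2.57, 3.14, 3.14, 3.14, 3.14, 3.14].

### API

Orientations are given as a rotation vector (axis times angle).
In Python, from bench import ctrl gives the robot as it stands. The module is installed in compiled form; this text tells all that it offers.
- The arm moves only by the tool carry_out, never from a script. Its argument "steps" is a list of rows, each a list of 7 numbers: the turn, a rotation vector about the world's x, y, z in degrees, then the shift along the world's x, y, z in cm, then the opening, from 0 (shut) to 1 (fully open). A call has 1 to 12 rows; each row is the pose to reach, as a shift and turn from the pose commanded when the call began; what a row does not reach only later rows make up. A row lasts 1/10 s, in which the tool goes at most 50 mm and 8.59 degrees, less where a joint would pass 70% of its speed; a pose out of reach is approached as far as the arm can. A call with a gripper value outside its range is refused whole. The fingers move at their own pace and stop on an object; "squeeze" is the grip in N (left out, the last holds). Time passes only in rows, so rows that repeat a pose let the fingers close. It gives the time, the measured TCP pose, the force, the opening and the grip force at its end, in the units of the state.
- ctrl.get_state(): the state, without advancing time (a new reading comes with each control period).
- ctrl.get_image(name): name is "scene" or "top" or "wrist"; returns a dict with "pixels" (384x512x3 uint8, red, green, blue), "camera_matrix" (3x3 intrinsics, pixels), "k1" (the pictures are not rectified: a ray, as slopes to the right and down, at radius r is drawn at 1 + k1 r^2 times it, then the intrinsics apply), "cam_to_world" (4x4, takes a point from camera to world coordinates); the wrist camera has in their place "T_tool_cam" (4x4, takes a point from camera to tool coordinates, whose origin is the TCP and whose axes are the flange's). Camera axes: x right, y down, z forward; pixel columns grow to the right and rows downward; lengths in m; the calibration is good to about 2 mm. A picture is of the moment at which its call begins: read the wrist's pose just before it. There is no depth.
- ctrl.close_job(): hands the job in; it is judged then, once.
The state is a dict: "time": time; "joint_positions": joint angles; "qd": joint speeds; "joint_torque": joint torques, N m; "position": TCP position; "tool_rot": TCP orientation; "ft_force": force on the tool from outside, world axes, zero at the start; "torque": the same for the moment, N m; "grip_width": opening from 0.0 (shut) to 1.0 (fully open); "grip_force": force on a finger pad.
Only numpy, scipy, OpenCV 4.12 (cv2) and the standard library are available. Lean on these libraries where they do the work, as an engineer would, in place of code of your own. Each camera call takes 0.05 s, during which the arm holds its last target. There are 200 camera calls.

## Working session

There is one attempt and no reset: what is moved stays moved. The work goes in short steps, Python scripts to look and compute and a tool call to move; the robot and the scene stay as the last step left them, time stands still between calls to the robot, and variables do not carry over. Pictures are saved under pics/ and viewed, at most 10 in all, crops included, and the job is handed in when it is done.

Besides the shell and the picture viewer there is one more tool, called after "Call:" as name([rows], argument=value, ...), one row to a line, values as JSON. carry_out: Moves the arm, as the interface text tells. Its arguments: {"type":"object","properties":{"steps":{"type":"array","items":{"type":"array","items":{"type":"number"}}},"squeeze":{"type":"number"}},"required":["steps"]}

```bash
mkdir -p pics
cat > h.py <<'E'
import numpy as np, cv2
from bench import ctrl
def grab(n,f=None):
    im=ctrl.get_image(n)
    if f: cv2.imwrite('pics/'+f, cv2.cvtColor(im['pixels'],cv2.COLOR_RGB2BGR))
    np.savez(n+'.npz',**{k:v for k,v in im.items()})
    return im
def ray(im,u,v,z):
    K=np.array(im['camera_matrix']);k=float(im['k1']);T=np.array(im['cam_to_world'])
    d=np.array([(u-K[0,2])/K[0,0],(v-K[1,2])/K[1,1]]);s=d.copy()
    for _ in range(20): s=d/(1+k*(s@s))
    w=T[:3,:3]@np.array([s[0],s[1],1]);o=T[:3,3]
    return o+w*(z-o[2])/w[2]
E
python3 - <<'E'
from h import *
for n in('top','scene'):
    im=grab(n,n+'1.png');print(im['camera_matrix'],im['k1'],im['cam_to_world'])
s=ctrl.get_state();print(s['time'],s['position'],s['tool_rot'],s['ft_force'],s['grip_width'])
E
```

```text
[[356.60884775   0.         255.65177776]
 [  0.         356.60884775 189.54534265]
 [  0.           0.           1.        ]] -0.09684814877682558 [[ 1.27412441e-03 -9.94883986e-01  1.01015995e-01  5.72764220e-01]
 [-9.99950042e-01 -2.66054683e-04  9.99215237e-03 -4.46747156e-02]
 [-9.91415660e-03 -1.01023679e-01 -9.94834622e-01  1.33460923e+00]
 [ 0.00000000e+00  0.00000000e+00  0.00000000e+00  1.00000000e+00]]
[[399.13461325   0.         256.17166048]
 [  0.         399.13461325 187.69859884]
 [  0.           0.           1.        ]] -0.0750903130742134 [[-0.78098991  0.46602868 -0.41577883  1.1815054 ]
 [ 0.62452824  0.58742967 -0.51467549  0.57080723]
 [ 0.00438728 -0.66162198 -0.74982471  1.03419089]
 [ 0.          0.          0.          1.        ]]
0.1 [ 0.25336538 -0.59804686  0.22156896] [-3.07707594e+00 -6.25050303e-01  6.57334914e-04] [-0.30304154  0.08223213  0.85492903] 0.9997781571319632
```

View pics/top1.png

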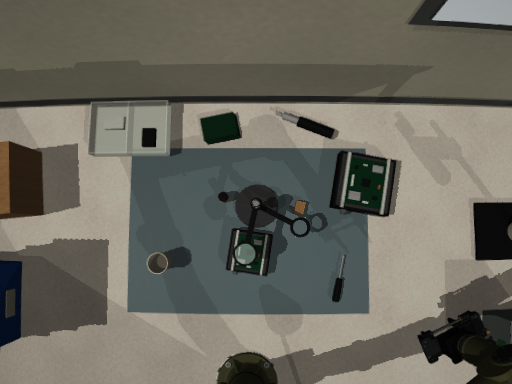

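View pics/scene1.png

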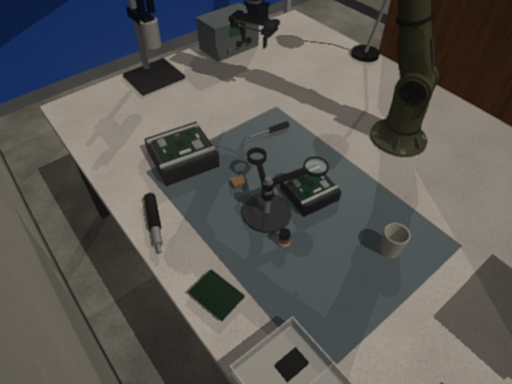

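Top view: the post is at (256,203), and the lens at (245,254) hangs over the small heater (249,252). The ring is at (301,227), the parts box at (301,207), the jar at (223,196), the cup at (157,263) and the screwdriver at (340,278).

What could be mistaken:
- **Heater:** small box (249,252) or large box (364,183). I choose the small one, because it sits under the lens by the post.
- **Ring:** holder ring (301,227), or its shadow or a loose ring (317,222). I choose the one on the bar.
- **Screwdriver:** (340,278), or the other tool at (308,124).

I'll check these choices in a crop.

Run:
```python
from h import *
im=dict(np.load('top.npz'))
p=cv2.cvtColor(im['pixels'],cv2.COLOR_RGB2BGR)[180:300,200:340]
p=cv2.convertScaleAbs(p,alpha=1.6,beta=10)
cv2.imwrite('pics/crop1.png',cv2.resize(p,None,fx=5,fy=5,interpolation=cv2.INTER_CUBIC))
for n,u,v,z in[('post',256,203,.17),('lens',245,254,.144),('ring',301,227,.1),('box',249,252,.05),('jar',223,196,.05),('cup',157,263,.09),('pbox',301,207,.02),('sd1',344,257,.01),('sd2',337,299,.01)]:
    print(n,ray(im,u,v,z).round(3))
```

```text
post [ 0.647 -0.034  0.17 ]
lens [0.479 0.002 0.144]
ring [ 0.568 -0.189  0.1  ]
box [ 0.479 -0.008  0.05 ]
jar [0.68  0.086 0.05 ]
cup [0.442 0.311 0.09 ]
pbox [ 0.642 -0.199  0.02 ]
sd1 [ 0.457 -0.358  0.01 ]
sd2 [ 0.304 -0.33   0.01 ]
```

View pics/crop1.png

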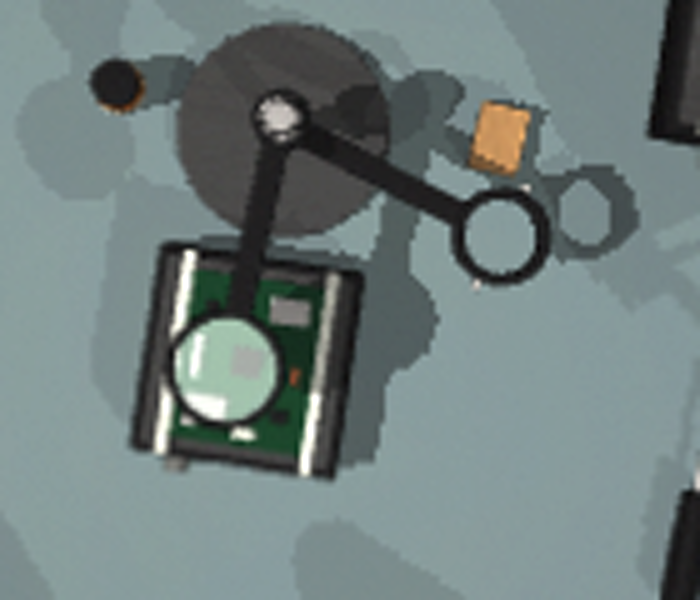

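The crop confirms the small heater, with the lens at crop (226,368), the post top at (280,117) and the ring centre at (502,236). The box top corners are near (165,243), (362,272), (333,478) and (133,450). The circle to the right of the ring is its shadow.

Run:
```python
from h import *
im=dict(np.load('top.npz'))
c=lambda x,y,z:ray(im,200+(x-2)/5,180+(y-2)/5,z)[:2]
post=c(280,117,.17); lens=c(226,368,.151); ring=c(502,236,.11)
C=[c(*q,.045) for q in[(165,243),(362,272),(333,478),(133,450)]]
box=np.mean(C,0)
ang=lambda p:np.arctan2(-(p-post)[1],-(p-post)[0])
e=[(C[2]-C[1]+C[3]-C[0])/2,(C[1]-C[0]+C[2]-C[3])/2]
print('post',post,'lens',lens,np.linalg.norm(lens-post),ang(lens),'ring',ring,np.linalg.norm(ring-post),ang(ring))
print('box',box,np.linalg.norm(box-post),ang(box),'edges',[np.linalg.norm(x) for x in e],np.arctan2(-e[0][1],-e[0][0]))
for a in[ang(lens),-.5,-.8,-1.0]:
    d=np.array([-np.cos(a),-np.sin(a)]);n=np.array([np.sin(a),-np.cos(a)])
    for off in(.024,.05): print(round(a,2),off,(post+.11*d+off*n).round(3))
s=ctrl.get_state();from scipy.spatial.transform import Rotation as R
print(R.from_rotvec(s['tool_rot']).as_matrix().round(3))
```

```text
post [ 0.64678714 -0.03286434] lens [0.48255314 0.00263006] 0.16802577597532367 -0.2128473110327355 ring [ 0.5690812  -0.18422218] 0.17013937697850853 1.0964923673433653
box [ 0.47982242 -0.00900333] 0.1686611035547212 -0.14194935323915286 edges [np.float64(0.14873822806095882), np.float64(0.14381428126875817)] -0.14514676422625916
-0.21 0.024 [ 0.534 -0.033]
-0.21 0.05 [ 0.529 -0.058]
-0.5 0.024 [ 0.539 -0.001]
-0.5 0.05 [ 0.526 -0.024]
-0.8 0.024 [0.553 0.029]
-0.8 0.05 [0.534 0.011]
-1.0 0.024 [0.567 0.047]
-1.0 0.05 [0.545 0.033]
[[ 0.921  0.39  -0.001]
 [ 0.39  -0.921  0.002]
 [-0.    -0.002 -1.   ]]
```

Call:
carry_out([
  [0,0,0,0,0,3,0],
  [0,0,-4,3,4,3,0],
  [0,0,-8,5,9,3,0],
  [0,0,-12,8,14,3,0],
  [0,0,-16,10,19,3,0],
  [0,0,-20,13,24,3,0],
  [0,0,-24,15,29,3,0],
  [0,0,-28,18,34,3,0],
  [0,0,-32,20,39,3,0],
  [0,0,-35,23,44,3,0],
  [0,0,-35,25,48,3,0],
  [0,0,-35,27,51,3,0],
])

```text
time: 1.3
position: [0.5094, -0.1112, 0.2525]
tool_rot: [3.124, -0.33, -0.0]
ft_force: [0.9, 0.5, 0.2]
grip_width: 0.028
grip_force: 0.0
```

Call:
carry_out([
  [0,0,0,0,0,0,0],
  [0,0,0,0,0,0,0],
  [0,0,0,0,0,0,0],
])

```text
time: 1.6
position: [0.5085, -0.1146, 0.2521]
tool_rot: [3.123, -0.332, -0.002]
ft_force: [0.1, -0.3, -0.4]
grip_width: 0.004
grip_force: 0.0
```

Call:
carry_out([
  [0,0,0,1,2,-3,0],
  [0,0,0,2,3.5,-6,0],
  [0,0,0,2,4,-9,0],
  [0,0,0,2,4,-11,0],
  [0,0,0,2,4,-11,0],
  [0,0,0,2,4,-11,0],
])

```text
time: 2.2
position: [0.529, -0.0748, 0.1429]
tool_rot: [3.123, -0.334, -0.0]
ft_force: [0.7, 0.4, 0.5]
grip_width: 0.006
grip_force: 0.0
```

Run:
```python
from h import *
im=grab('top');p=cv2.cvtColor(im['pixels'],cv2.COLOR_RGB2BGR)[170:290,190:330]
p=cv2.convertScaleAbs(p,alpha=1.6,beta=10)
cv2.imwrite('pics/crop2.png',cv2.resize(p,None,fx=5,fy=5,interpolation=cv2.INTER_CUBIC))
s=ctrl.get_state();print(s['position'],s['ft_force'])
```

```text
[ 0.52972013 -0.07453851  0.14374773] [-0.13497022  0.16875583  0.38056428]
```

View pics/crop2.png

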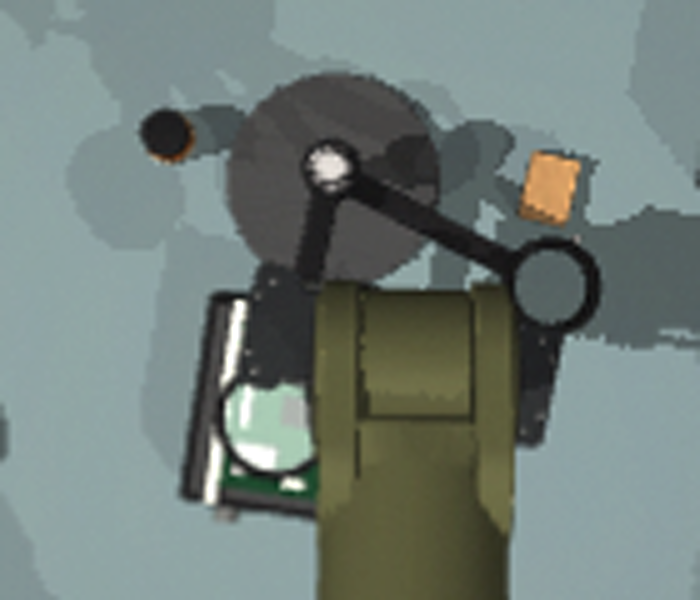

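The top crop shows the hand beside the lens arm, with nothing disturbed. I'll push now.

Call:
carry_out([
  [0,0,0,0.1,1,0,0],
  [0,0,0,0.2,2,0,0],
  [0,0,0,0.3,2.6,0,0],
  [0,0,0,0.4,3.2,0,0],
  [0,0,0,0.5,3.7,0,0],
  [0,0,0,0.5,4.2,0,0],
  [0,0,-3,0.6,4.8,0,0],
  [0,0,-6,0.7,5.4,0,0],
  [0,0,-9,0.8,6,0,0],
  [0,0,-12,0.9,6.5,0,0],
  [0,0,-14,1.0,7,0,0],
  [0,0,-16,1.0,7.3,0,0],
])

```text
time: 3.45
position: [0.539, -0.0008, 0.1424]
tool_rot: [3.046, -0.763, -0.001]
ft_force: [0.5, -2.2, 0.2]
grip_width: 0.003
grip_force: 1.1
```

Call:
carry_out([
  [0,0,-3,0.2,0.5,0,0],
  [0,0,-6,0.4,1,0,0],
  [0,0,-9,0.6,1.5,0,0],
  [0,0,-12,0.9,2,0,0],
  [0,0,-15,1.1,2.5,0,0],
  [0,0,-18,1.4,3,0,0],
  [0,0,-21,1.7,3.4,0,0],
  [0,0,-24,2.1,3.9,0,0],
  [0,0,-27,2.5,4.4,0,0],
  [0,0,-30,3,4.9,0,0],
  [0,0,-30,3,4.9,0,0],
])

```text
time: 4.55
position: [0.5673, 0.0468, 0.1409]
tool_rot: [2.747, -1.517, -0.006]
ft_force: [-2.3, -1.1, -1.3]
grip_width: 0.008
grip_force: 1.2
```

Call:
carry_out([
  [0,0,0,-1,-1,0,0],
  [0,0,0,-2,-2,0,0],
  [0,0,0,-3,-4,2,0],
  [0,0,5,-3,-7,6,0],
  [0,0,10,-3,-10,10,0],
  [0,0,15,-3,-14,10,0],
  [0,0,20,-3,-18,10,0],
  [0,0,20,-3,-22,10,0],
  [0,0,20,-3,-26,10,0],
  [0,0,20,-3,-26,10,0],
  [0,0,20,-3,-26,10,0],
])

```text
time: 5.65
position: [0.5361, -0.215, 0.2413]
tool_rot: [2.969, -1.022, -0.004]
ft_force: [-0.4, 0.6, -0.5]
grip_width: 0.009
grip_force: 0.0
```

Run:
```python
from h import *
im=grab('top');p=cv2.cvtColor(im['pixels'],cv2.COLOR_RGB2BGR)[170:290,190:330]
p=cv2.convertScaleAbs(p,alpha=1.6,beta=10)
cv2.imwrite('pics/crop3.png',cv2.resize(p,None,fx=5,fy=5,interpolation=cv2.INTER_CUBIC))
s=ctrl.get_state();print(s['position'],s['ft_force'],s['tool_rot'])
```

```text
[ 0.53681885 -0.21312224  0.2413013 ] [ 0.46164461 -0.30865364  0.46552502] [ 2.97160072 -1.01793963 -0.00358141]
```

View pics/crop3.png

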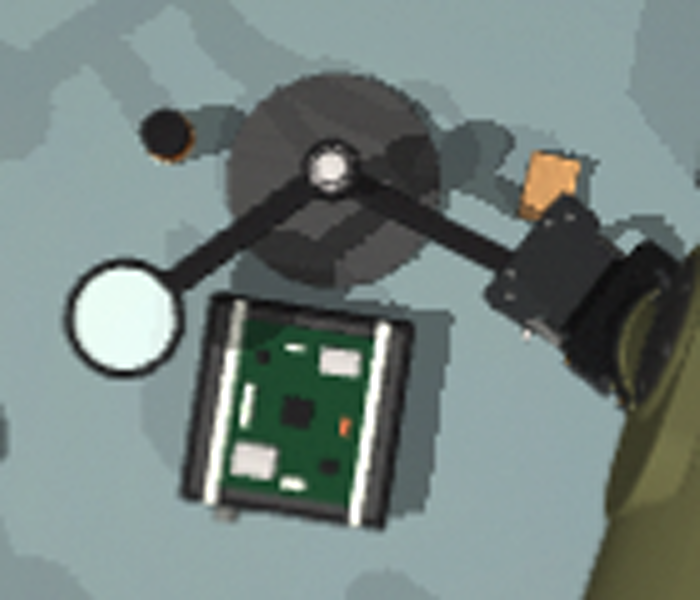

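The lens at crop (125,318) is clear of the box. The chip is at (298,412), and the ring arm hasn't moved. Next I'll work out the lower-arm push.

Run:
```python
from h import *
im=dict(np.load('top.npz'))
c=lambda x,y,z:ray(im,190+(x-2)/5,170+(y-2)/5,z)[:2]
post=c(330,167,.17); lens=c(125,318,.151); chip=c(298,412,.054)
ang=lambda p:np.arctan2(-(p-post)[1],-(p-post)[0])
print(post,lens,np.linalg.norm(lens-post),ang(lens),'chip',chip,np.linalg.norm(chip-post),ang(chip),'lat',.17*np.sin(ang(chip)-ang(lens)))
for a,off in[(1.1,.05),(1.1,.024),(.9,.024),(.7,.024),(.5,.024),(.3,.024),(.1,.024),(ang(chip),.024)]:
    d=np.array([-np.cos(a),-np.sin(a)]);n=np.array([np.sin(a),-np.cos(a)])
    t=-n; print(round(a,2),off,(post+.115*d+off*n).round(4),'yaw',np.degrees(np.arctan2(t[1],t[0])).round(1))
r=ctrl.get_state()['tool_rot'];print('toolyaw',np.degrees(2*np.arctan2(r[1],r[0]))-90+180)
```

```text
[ 0.64678714 -0.03286434] [0.54775691 0.10283746] 0.16799394908446255 -0.9403728053702486 chip [ 0.47944591 -0.00914133] 0.16901440894789463 -0.14082594261615297 lat 0.12189685329538794
1.1 0.05 [ 0.6392 -0.158 ] yaw 153.0
1.1 0.024 [ 0.616  -0.1462] yaw 153.0
0.9 0.024 [ 0.5941 -0.1379] yaw 141.6
0.7 0.024 [ 0.5743 -0.1253] yaw 130.1
0.5 0.024 [ 0.5574 -0.1091] yaw 118.6
0.3 0.024 [ 0.544  -0.0898] yaw 107.2
0.1 0.024 [ 0.5348 -0.0682] yaw 95.7
-0.14 0.024 [ 0.5296 -0.0405] yaw 81.9
toolyaw 52.181593750561404
```

Call:
carry_out([
  [0,0,8.5,0,0,0,0],
  [0,0,17,0,0,0,0],
  [0,0,25.5,1,0,0,0],
  [0,0,34,2,0.5,0,0],
  [0,0,42.5,3,1,0,0],
  [0,0,51,4,1.5,0,0],
  [0,0,59,5,2,0,0],
  [0,0,67.5,6,2.5,0,0],
  [0,0,76,7.5,3,0,0],
  [0,0,84.5,9,4,0,0],
  [0,0,93,10.5,4.5,0,0],
  [0,0,100,10.9,4.9,0,0],
])

```text
time: 6.9
position: [0.6482, -0.1602, 0.2411]
tool_rot: [2.68, 1.638, 0.003]
ft_force: [-0.6, -0.4, 0.4]
grip_width: 0.003
grip_force: 0.0
```

Call:
carry_out([
  [0,0,0,0,0,0,0],
  [0,0,0,0,0,0,0],
  [0,0,0,0,0,0,0],
])

```text
time: 7.2
position: [0.6468, -0.1632, 0.2418]
tool_rot: [2.688, 1.622, 0.001]
ft_force: [-0.6, 0.3, 0.7]
grip_width: 0.006
grip_force: 0.0
```

Run:
```python
from h import *
s=ctrl.get_state();r=s['tool_rot'];print(s['position'],s['joint_positions'],np.degrees(2*np.arctan2(r[1],r[0]))+90)
```

```text
[ 0.64675731 -0.16317824  0.2417819 ] [ 0.14442938  0.3458079   0.08227601  1.38156549 -0.02706082  1.41366132
 -0.259009  ] 152.20848903915123
```

Call:
carry_out([
  [0,0,0,0,0,-3,0],
  [0,0,0,0,0,-6,0],
  [0,0,0,0,0,-9,0],
  [0,0,0,0,0,-12,0],
  [0,0,0,0,0,-13.5,0],
  [0,0,0,0,0,-14.2,0],
  [0,0,0,-0.8,0.4,-14.2,0],
  [0,0,0,-1.5,0.8,-14.2,0],
  [0,0,0,-2,1,-14.2,0],
  [0,0,0,-2.5,1.3,-14.2,0],
  [0,0,0,-3,1.6,-14.2,0],
  [0,0,0,-3,1.6,-14.2,0],
])

```text
time: 8.4
position: [0.6169, -0.1462, 0.1001]
tool_rot: [2.686, 1.626, 0.001]
ft_force: [0.7, 0.6, -0.6]
grip_width: 0.008
grip_force: 0.0
```

Call:
carry_out([
  [0,0,-2.5,-0.6,0.2,0,0],
  [0,0,-5.5,-1.2,0.4,0,0],
  [0,0,-8,-1.7,0.6,0,0],
  [0,0,-11,-2.3,0.9,0,0],
  [0,0,-14,-2.8,1.2,-0.1,0],
  [0,0,-17,-3.3,1.5,-0.1,0],
  [0,0,-20,-3.8,1.8,-0.1,0],
  [0,0,-22.5,-4.3,2.1,-0.1,0],
  [0,0,-25,-4.7,2.5,-0.2,0],
  [0,0,-28,-5.1,2.9,-0.2,0],
  [0,0,-31,-5.5,3.3,-0.2,0],
  [0,0,-34,-5.9,3.7,-0.2,0],
])

```text
time: 9.6
position: [0.5596, -0.111, 0.0986]
tool_rot: [3.043, 0.764, 0.004]
ft_force: [1.1, -1.6, 2.1]
grip_width: 0.008
grip_force: 1.2
```

Call:
carry_out([
  [0,0,-3,-0.4,0.5,0,0],
  [0,0,-6,-0.8,0.9,0,0],
  [0,0,-9,-1.1,1.4,0,0],
  [0,0,-11.5,-1.4,1.9,0,0],
  [0,0,-14,-1.7,2.4,0,0],
  [0,0,-17,-1.9,2.9,0,0],
  [0,0,-20,-2.1,3.5,0,0],
  [0,0,-23,-2.3,4.1,0,0],
  [0,0,-23,-2.3,4.1,0,0],
])

```text
time: 10.5
position: [0.5357, -0.0689, 0.0981]
tool_rot: [3.135, 0.147, 0.001]
ft_force: [0.6, -1.9, 1.8]
grip_width: 0.005
grip_force: 0.6
```

Run:
```python
from h import *
im=grab('top');p=cv2.cvtColor(im['pixels'],cv2.COLOR_RGB2BGR)[170:290,190:330]
p=cv2.convertScaleAbs(p,alpha=1.6,beta=10)
cv2.imwrite('pics/crop4.png',cv2.resize(p,None,fx=5,fy=5,interpolation=cv2.INTER_CUBIC))
s=ctrl.get_state();print(s['position'],s['ft_force'])
```

```text
[ 0.53573299 -0.06915827  0.09804541] [ 0.41158429 -1.15109756  0.43396225]
```

View pics/crop4.png

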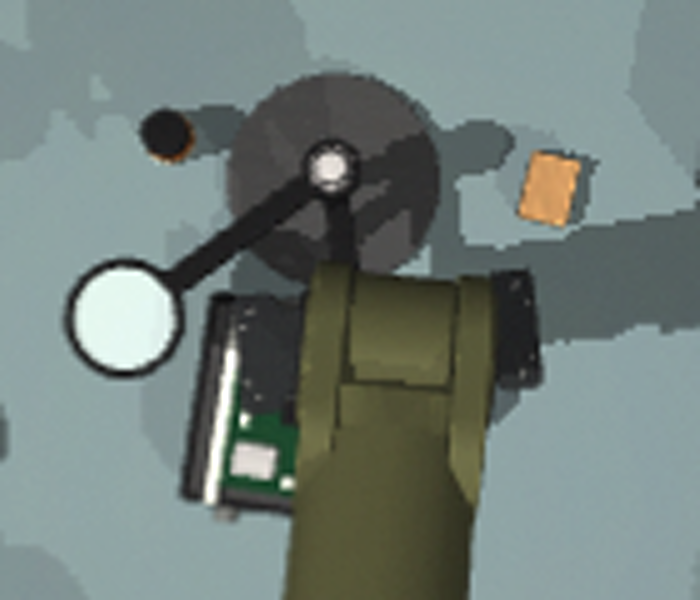

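The crop shows the ring arm's bar at about (345,250), partly under the wrist, and the lens unmoved at (125,318). The finger offset gives an arm angle of about 0.17, so 0.31 rad is left.

Call:
carry_out([
  [0,0,-2,-0.1,0.5,0,0],
  [0,0,-4,-0.2,1,0,0],
  [0,0,-6,-0.3,1.5,0,0],
  [0,0,-9,-0.4,2,0,0],
  [0,0,-11,-0.5,2.4,0,0],
  [0,0,-13,-0.5,2.8,0,0],
  [0,0,-14,-0.5,3.1,0,0],
  [0,0,-14,-0.5,3.1,0,0],
  [0,0,-14,-0.5,3.1,0,0],
])

```text
time: 11.45
position: [0.5304, -0.0381, 0.0977]
tool_rot: [3.131, -0.236, -0.001]
ft_force: [0.3, -0.3, 1.4]
grip_width: 0.003
grip_force: 0.7
```

Call:
carry_out([
  [0,0,0,-0.2,-1,0,0],
  [0,0,0,-0.4,-2.5,0,0],
  [0,0,0,-0.4,-4,2,0],
  [0,0,0,-0.4,-7,6,0],
  [0,0,0,-0.4,-11,10,0],
  [0,0,0,-0.4,-15,12,0],
  [0,0,0,-0.4,-19,12,0],
  [0,0,0,-0.4,-22,12,0],
  [0,0,0,-0.4,-22,12,0],
  [0,0,0,-0.4,-22,12,0],
])

```text
time: 12.45
position: [0.5257, -0.2586, 0.2171]
tool_rot: [3.131, -0.24, -0.002]
ft_force: [0.6, 0.7, -0.1]
grip_width: 0.008
grip_force: 0.0
```

Run:
```python
from h import *
im=grab('top');p=cv2.cvtColor(im['pixels'],cv2.COLOR_RGB2BGR)[170:290,190:330]
p=cv2.convertScaleAbs(p,alpha=1.6,beta=10)
cv2.imwrite('pics/crop5.png',cv2.resize(p,None,fx=5,fy=5,interpolation=cv2.INTER_CUBIC))
s=ctrl.get_state();print(s['position'],s['ft_force'])
```

```text
[ 0.52616824 -0.25717572  0.2171302 ] [1.10111397 0.38985145 0.18008526]
```

View pics/crop5.png

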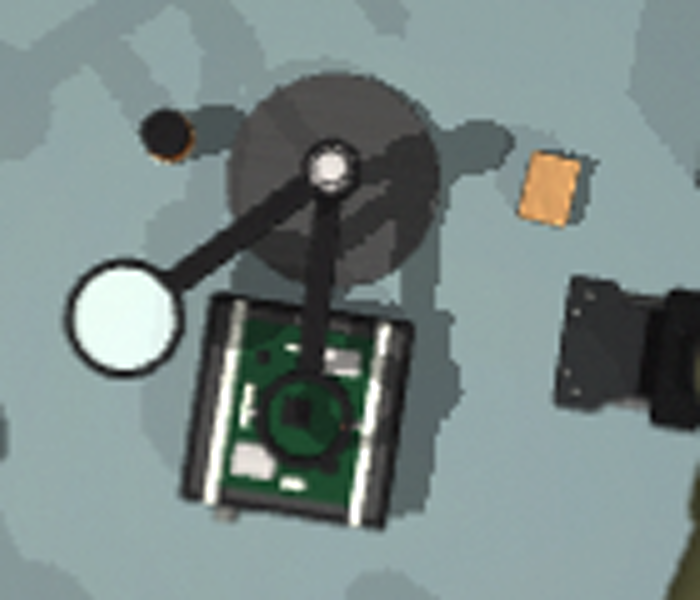

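Ring centre is near crop (306,418), with the chip just left of centre at (298,412). I'll measure the remaining error.

Run:
```python
from h import *
im=dict(np.load('top.npz'))
c=lambda x,y,z:ray(im,190+(x-2)/5,170+(y-2)/5,z)[:2]
post=c(330,167,.17); chip=c(298,412,.054); ring=c(306,418,.11)
ang=lambda p:np.arctan2(-(p-post)[1],-(p-post)[0])
print('ring',ring,np.linalg.norm(ring-post),ang(ring),'chip',ang(chip),'err mm',170*(ang(ring)-ang(chip)))
# bar midline: dark columns per row between base and ring
p=im['pixels'].astype(int).max(2)
for v in range(215,243,3):
    row=p[v,243:265]; cols=[243+i for i in range(22) if row[i]<45]
    if cols: q=ray(im,np.mean(cols),v,.108)[:2]; print(v,cols[0],cols[-1],q.round(4),round(ang(q),3))
```

```text
ring [ 0.47948525 -0.01614881] 0.16813486087072355 -0.09958191592708557 chip -0.14082594261615297 err mm 7.011484537141459
215 243 264 [ 0.6094 -0.026 ] -0.182
218 243 264 [ 0.5992 -0.0251] -0.162
221 243 264 [ 0.5889 -0.0251] -0.133
224 245 263 [ 0.5786 -0.0255] -0.107
227 251 259 [ 0.5684 -0.0303] -0.033
230 243 255 [ 0.5581 -0.0098] -0.255
233 243 264 [ 0.5479 -0.0252] -0.078
236 243 264 [ 0.5377 -0.0252] -0.07
239 243 264 [ 0.5275 -0.0277] -0.043
242 243 263 [ 0.5173 -0.015 ] -0.137
```

Call:
carry_out([
  [0,0,0,0.4,4,0,0],
  [0,0,0,0.4,8,0,0],
  [0,0,0,0.4,12,0,0],
  [0,0,0,0.4,15,-2,0],
  [0,0,0,0.4,17,-5,0],
  [0,0,0,0.4,18,-8,0],
  [0,0,0,0.4,18,-10.5,0],
  [0,0,0,0.4,18,-11.8,0],
  [0,0,0,0.4,18,-11.8,0],
  [0,0,0,0.4,18,-11.8,0],
])

```text
time: 13.5
position: [0.5309, -0.0777, 0.1005]
tool_rot: [3.131, -0.236, 0.0]
ft_force: [-0.1, -0.6, 0.3]
grip_width: 0.005
grip_force: 0.0
```

Now at y = -0.0777, and the target is about -0.0335, so 4.4 cm more.

Call:
carry_out([
  [0,0,0,0,1,-0.2,0],
  [0,0,0,0,2,-0.2,0],
  [0,0,0,0,2.8,-0.2,0],
  [0,0,0,0,3.4,-0.2,0],
  [0,0,0,0,3.8,-0.2,0],
  [0,0,0,0,4.1,-0.2,0],
  [0,0,0,0,4.3,-0.2,0],
  [0,0,0,0,4.5,-0.2,0],
  [0,0,0,0,4.5,-0.2,0],
  [0,0,0,0,4.5,-0.2,0],
])

```text
time: 14.5
position: [0.5305, -0.0332, 0.0977]
tool_rot: [3.13, -0.238, -0.001]
ft_force: [1.7, -2.6, 0.3]
grip_width: 0.005
grip_force: 0.9
```

Call:
carry_out([
  [0,0,0,-0.2,-1,0,0],
  [0,0,0,-0.4,-2.5,0,0],
  [0,0,0,-0.4,-4,2,0],
  [0,0,0,-0.4,-7,6,0],
  [0,0,0,-0.4,-11,10,0],
  [0,0,0,-0.4,-15,12,0],
  [0,0,0,-0.4,-19,12,0],
  [0,0,0,-0.4,-22,12,0],
  [0,0,0,-0.4,-22,12,0],
  [0,0,0,-0.4,-22,12,0],
])

```text
time: 15.5
position: [0.5255, -0.2533, 0.2171]
tool_rot: [3.132, -0.24, -0.003]
ft_force: [0.0, 0.4, 0.7]
grip_width: 0.003
grip_force: 0.0
```

Run:
```python
from h import *
im=grab('top');p=cv2.cvtColor(im['pixels'],cv2.COLOR_RGB2BGR)[205:275,220:290]
p=cv2.convertScaleAbs(p,alpha=2.2,beta=15)
cv2.imwrite('pics/crop6.png',cv2.resize(p,None,fx=8,fy=8,interpolation=cv2.INTER_CUBIC))
s=ctrl.get_state();print(s['position'],s['ft_force'])
```

```text
[ 0.52601672 -0.25193814  0.21710706] [ 0.35811568 -0.07343307  0.22784806]
```

View pics/crop6.png

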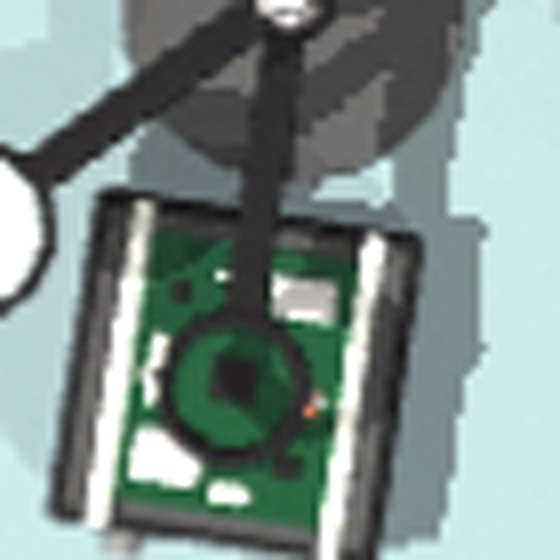

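The ring now surrounds the chip: ring centre is at crop (236,390) and chip at (235,379). The offset in crop rows is parallax, and the sideways error is about 1–2 mm. The hand is clear, so I'll hand in.

```bash
python3 -c "
from bench import ctrl
print(ctrl.close_job())"
```

```text
the job is handed in; nothing more can be done
None
```

I handed the job in: from the top camera, the lens is about 122 mm from the heater's middle line (112 needed), the ring is within about 2 mm of the chip centre (12 allowed), and the hand is clear; the hand-in returned no verdict.

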